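Draw the rolling pin out of the half-hooded caddy and hold it over the pastry board

TASK

Draw the bamboo rolling pin out of the half-covered plastic caddy: it is longer than the caddy's mouth, so raise its visible end over the end wall first and slide it out at a slant, without dragging or tipping the caddy. Carry it to the marble pastry board and finish while still holding it in the gripper, level, with its middle about 10 cm above the middle of the board. Leave everything else where it stands.

Things in the scene. Friction and masses are not known exactly. Their poses are not given: they have to be found in the camera images.
- pin: Straight plain round bamboo rolling pin, 26 mm diameter, 270 mm long, about 0.11 kg, lying on the caddy's floor with one half under the hood. Origin: middle of its axis (so 13 mm above what it lies on); its y axis runs along the pin from the visible end to the hidden end. It can roll.
- pin_near (a point): Centre of the end face of the pin's visible end (the one in the caddy's open mouth), on its axis, 135 mm from the middle.
- pin_far (a point): Centre of the end face of the pin's hidden end (under the hood), on its axis, 135 mm from the middle.
- caddy: Teal plastic caddy, a loose box of 1.2 kg, 158 mm (its x) by 308 mm (its y), walls and floor 4 mm thick, inner floor 4 mm above the table. Origin: centre of its underside; z up; y runs from the open end to the hooded end. Open above from y = -154 to +30 mm (clear mouth 150 mm wide, 180 mm long), side walls there 56 mm high, end wall 70 mm high.
- caddy_end (a point): Middle of the top edge of the caddy's end wall at the open end: y = -152 mm, 70 mm above the table.
- caddy_hood (a point): Middle of the lower front edge of the fixed flat hood, at y = +30 mm. The hood covers y = +30 to +154 mm, underside 80 mm and top 84 mm above the table, closed at the sides and the back.
- board: Fixed marble pastry board, 200 mm (its x) by 300 mm (its y), 15 mm thick, lying on the shelf. Origin: centre of its underside. The opener lies flat on it near one long edge.
- mug: Pale grey ceramic mug, 82 mm across, 90 mm high, handle at its +y side. Origin: centre of its underside. Bystander.
- tin: Closed aluminium tin with twist cap, 72 mm across, 122 mm high. Origin: centre of its underside. Bystander.
- jar: Small closed jar, 60 mm across, 60 mm high. Origin: centre of its underside. Bystander.
- ice_tray: Silicone ice cube tray, 110 x 200 mm, 34 mm high. Origin: centre of its underside. Bystander.
- opener: Flat steel bottle opener, 35 x 140 mm, 4 mm thick, lying on the board. Origin: near its middle, on its underside. Bystander.
- bowl: White ceramic bowl, 120 mm across, 50 mm high. Origin: centre of its underside. Bystander.

How it is judged (in metres and radians):
On the way:
1. the visible end is raised above the end wall while the other end is still under the hood (z of pin_near in the frame of caddy above 0.075 m and y of pin_far in the frame of caddy above 0.03 m and z of pin_far in the frame of caddy below 0.08 m), for 0.1 s.
At the end, for the whole second after the job is handed in: The pin's middle is within 45 mm horizontally of the board's centre and 55 to 165 mm above the board's top, the pin is level within 0.2 rad, gripped by the fingers (over 2 N) and still (under 0.03 m/s); the caddy stands flat, within 40 mm of its first place (horizontal distance between pin and board below 0.045 m and z of pin in the frame of board between 0.07 and 0.18 m and angle between pin's own y axis and vertical between 1.37 and 1.77 rad and contact force between pin and the fingers above 2 N and linear speed of pin below 0.03 m/s and angle between caddy's own z axis and vertical below 0.05 rad and distance of caddy from where it was at the start of the episode below 0.04 m); the arm keeps its last pose, push and grip.
It fails at once if the caddy is dragged more than 40 mm or tipped (distance of caddy from where it was at the start of the episode above 0.04 m or angle between caddy's own z axis and vertical above 0.15 rad).
It fails at once if the mug, tin or jar is knocked over or pushed more than 30 mm (distance of any of mug, tin, jar from where it was at the start of the episode above 0.03 m or angle between any of mug, tin, jar's own z axis and vertical above 0.3 rad).
It fails at once if the ice cube tray, bottle opener or bowl is knocked over or pushed more than 30 mm (distance of any of ice_tray, opener, bowl from where it was at the start of the episode above 0.03 m or angle between any of ice_tray, opener, bowl's own z axis and vertical above 0.3 rad).
It also fails if it takes over 45 s, if anything falls off the work surface, if the arm or the gripper's body presses on something with over 40 N, if the wrist force passes 120 N, or if a joint passes its speed limit or range.

ROBOT

A 7-joint arm with a two-finger parallel gripper is mounted at the origin on the work surface. World frame = base frame: x ahead of the robot, y to its left, z up, the work surface at z = 0. Lengths are in mm, angles in rad, forces in N, time in s.
With the tool pointing down it reaches from about 350 to 775 mm from the base axis. Payload 3.1 kg.
Tool frame: the origin (TCP) lies between the finger pads; the fingertips stand 14 mm ahead of it and the grasp point (between the pads) lies 5 mm behind it; z points along the fingers, y is the direction in which the jaws open and shut (so a half turn about z gives the same grasp; the last joint's range is limited). The gripper opens to 85 mm and grips with 20 to 120 N. Pads are 22 mm wide; open, the fingers measure 114 mm over their backs; the gripper's body (76 mm by 85 mm) begins 54 mm behind the grasp point. The pads swing forward as they close: fully open they stand 13 mm farther back than shut.
Start: joints at [-1.371, 0.311, 0.014, 1.512, -0.004, 1.319, -0.027], TCP at [131.669, 534.023, 245.304] pointing down, gripper open.
Joint ranges: [-2.7, 2.7], [-0.3, 1.91], [-1.27, 1.3], [0.12, 2.57], [-1.44, 4.58], [0.2, 2.03], [-3.05, 3.05]. Speed limits (rad/s): [2.79, 2.79, 3.14, 3.14, 3.14, 3.14, 3.14].

INTERFACE

Orientations are given as a unit quaternion [x, y, z, w].
In Python, from station import r gives the robot as it stands. The module is installed in compiled form; this text tells all that it offers.
- The arm moves only by the shell command python3 -m crank 'ROWS' [OPENING] [FORCE]. ROWS is JSON, a list of rows, each an object of numbers: "tx", "ty", "tz": the shift along the tool's x, y, z scaled (see below); "wx", "wy", "wz": the turn, a rotation vector about the tool's x, y, z scaled (see below). In form: [{"tx": .., "ty": .., "tz": .., "wx": .., "wy": .., "wz": ..}, ...]. A call has 1 to 5 rows; each row shifts and turns the commanded pose from where the row before left it, along the tool's axes as they then stand; what a row does not reach is not made up. The controller multiplies each number of a shift by 20 mm and each number of a turn by 0.12 rad. A row lasts 1/10 s, in which the tool goes at most 50 mm and 8.59 degrees, less where a joint would pass 70% of its speed; a pose out of reach is approached as far as the arm can. A call with a number of a shift or a turn outside -1 to 1 is refused whole. A call with a gripper value outside its range is refused whole. OPENING is the closure, from 0 (fully open) to 1 (shut), set as the call begins (- or left out, the last holds). The fingers move at their own pace and stop on an object; FORCE is the grip in N (left out, the last holds). Time passes only in rows, so rows that do not move let the fingers close. It gives the time, the measured TCP pose, the force and the opening at its end, in the units of the state.
- r.get_state(): the state, without advancing time (a new reading comes with each control period).
- r.camera(name): name is "side" or "top"; returns a dict with "frame" (480x640x3 uint8, blue, green, red), "fx", "fy", "cx", "cy" (pixels), "k1" (the pictures are not rectified: a ray, as slopes to the right and down, at radius r is drawn at 1 + k1 r^2 times it, then the intrinsics apply), "rvec" (rotation vector, rad) and "tvec" (3), from world to camera coordinates, as OpenCV has them. Camera axes: x right, y down, z forward; pixel columns grow to the right and rows downward; lengths in mm; the calibration is good to about 2 mm. A picture is of the moment at which its call begins. There is no depth.
- r.finish_job(): hands the job in, once; it reports no verdict.
The state is a dict: "t": time; "joint_pos": joint angles; "joint_velocities": joint speeds; "joint_efforts": joint torques, N m; "position": TCP position; "tool_rot": TCP orientation; "contact_force": force on the tool from outside, world axes, zero at the start; "moment": the same for the moment, N m; "finger_gap": opening from 0.0 (shut) to 1.0 (fully open).
Only numpy, scipy, OpenCV 4.12 (cv2) and the standard library are available. Lean on these libraries where they do the work, as an engineer would, in place of code of your own. Each camera call takes 0.05 s, during which the arm holds its last target.

## Working session

There is one attempt and no reset: what is moved stays moved. The work goes in short steps, Python scripts to look and compute and a shell command to move; the robot and the scene stay as the last step left them, time stands still between calls to the robot, and variables do not carry over. Pictures are saved under pics/ and viewed, and the job is handed in when it is done.

```bash
mkdir -p pics; cat > h.py <<'E'
import numpy as np, cv2, json
from scipy.spatial.transform import Rotation as R
from station import r
def grab(n):
    c=r.camera(n); return c
def ray(c,u,v):
    x=(u-c['cx'])/c['fx']; y=(v-c['cy'])/c['fy']
    rd=np.hypot(x,y); rr=rd
    for _ in range(30): rr=rd/(1+c['k1']*rr*rr)
    s=rr/rd if rd>0 else 1
    Rm=cv2.Rodrigues(np.array(c['rvec'],float))[0]; t=np.array(c['tvec'],float).ravel()
    return -Rm.T@t, Rm.T@np.array([x*s,y*s,1.])
def onz(c,u,v,z):
    o,d=ray(c,u,v); return o+d*(z-o[2])/d[2]
def proj(c,p):
    Rm=cv2.Rodrigues(np.array(c['rvec'],float))[0]; t=np.array(c['tvec'],float).ravel()
    q=Rm@np.array(p,float)+t; x,y=q[:2]/q[2]; k=1+c['k1']*(x*x+y*y)
    return np.array([c['fx']*x*k+c['cx'],c['fy']*y*k+c['cy']])
E
python3 - <<'E'
from h import *
print(r.get_state())
for n in('side','top'):
    c=grab(n); cv2.imwrite(f'pics/{n}0.png',c['frame']); print(n,{k:v for k,v in c.items() if k!='frame'}, ray(c,320,240))
E
```

```text
{'t': 0.0, 'joint_pos': array([-1.37071323,  0.31175092,  0.01399002,  1.51309093, -0.00438149,
        1.31920647, -0.02722368]), 'joint_velocities': array([-3.34395483e-04,  3.39862250e-04, -2.51464737e-04,  4.94863616e-04,
       -3.44624122e-05, -2.08828210e-03,  1.45582122e-03]), 'joint_efforts': array([ 8.50542492e-04, -3.79912519e+01,  1.46369739e-01, -2.30585951e+01,
        1.20152967e-02,  1.37296246e-02, -1.66649704e-05]), 'position': array([131.51060456, 533.30965614, 244.19351876]), 'tool_rot': array([ 1.20567690e-01,  9.92704368e-01, -1.20938369e-03, -8.84267817e-05]), 'contact_force': array([-0.50638813, -0.10680778,  0.06211673]), 'moment': array([-0.07742867, -0.01753753, -0.01581871]), 'finger_gap': 0.9994305380025066}
side {'fx': 436.594162465406, 'fy': 436.594162465406, 'cx': 315.30516984857525, 'cy': 245.9277968845777, 'k1': -0.01646752807421318, 'rvec': array([ 2.14391789, -0.20307792,  0.09813475]), 'tvec': array([-509.09443081,  137.72355674,  855.8115406 ])} (array([ 387.89064451, -723.1140226 ,  580.69378232]), array([ 0.16084045,  0.82784413, -0.53768432]))
top {'fx': 456.963472275246, 'fy': 456.963472275246, 'cx': 323.36927800295916, 'cy': 242.06464319918584, 'k1': -0.05261443746406201, 'rvec': array([ 2.10896818, -2.12209185,  0.20511249]), 'tvec': array([  53.35681743,  512.66840929, 1005.09965292])} (array([ 305.59956363,   46.22846068, 1086.44972101]), array([ 0.20085305,  0.01108081, -0.97959688]))
```

View pics/side0.png

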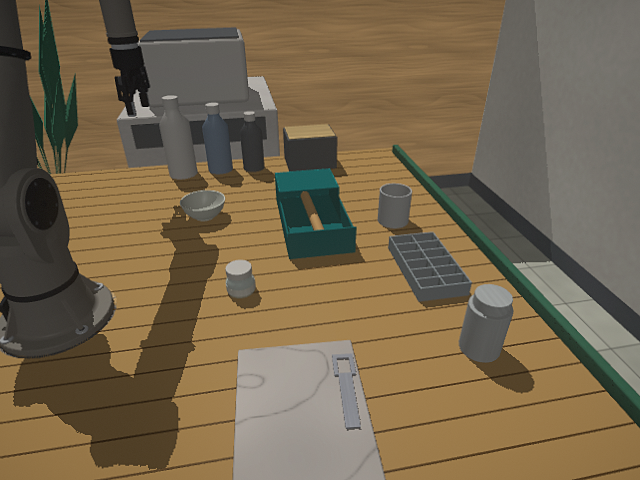

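View pics/top0.png

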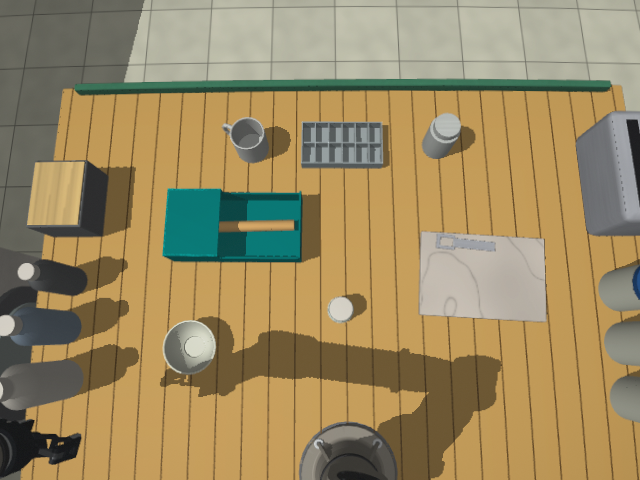

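```bash
python3 - <<'E'
from h import *
c=grab('top'); f=c['frame']; hsv=cv2.cvtColor(f,cv2.COLOR_BGR2HSV)
def big(m,n=1):
    cs,_=cv2.findContours(m,cv2.RETR_EXTERNAL,cv2.CHAIN_APPROX_NONE); return sorted(cs,key=cv2.contourArea)[::-1][:n]
teal=cv2.inRange(hsv,(80,100,40),(98,255,255)); k=big(teal)[0]
print('teal',cv2.boundingRect(k),cv2.approxPolyDP(k,4,True).reshape(-1,2).tolist())
roi=np.zeros_like(teal); roi[200:250,215:305]=255
pin=cv2.inRange(hsv,(5,80,60),(22,255,255))&roi
kp=big(pin)[0]; print('pin',cv2.boundingRect(kp),cv2.minAreaRect(kp))
bd=cv2.inRange(hsv,(0,0,120),(180,60,255)); roi[:]=0; roi[225:330,410:555]=255
kb=big(bd&roi)[0]; bx=cv2.boxPoints(cv2.minAreaRect(kb)); print('board',bx.tolist(), [onz(c,*p,15).round(0).tolist() for p in bx])
for u,v,z,n in [(302,193,56,'wall corner'),(302,261,56,''),(302,193,70,'wallc70'),(302,261,70,''),(220,190,84,'hood fr'),(220,260,84,''),(164,189,84,'hoodback'),(164,257,84,''),(340,309,60,'jar'),(446,126,122,'tin'),(249,133,90,'mug'),(190,347,50,'bowl')]:
    print(n,onz(c,u,v,z).round(1))
xs,ys=np.where(pin.T>0)
for u in (225,240,260,280,290,295): 
    y=ys[xs==u]; 
    if len(y): print(u,y.min(),y.max(), onz(c,u,(y.min()+y.max())/2,17).round(1))
print(kp.reshape(-1,2)[:,0].max())
x=cv2.resize(f[180:270,150:320],None,fx=4.7,fy=4.7,interpolation=cv2.INTER_CUBIC); cv2.imwrite('pics/ct.png',x)
s=grab('side'); x=cv2.resize(s['frame'][160:265,260:370],None,fx=5,fy=5,interpolation=cv2.INTER_CUBIC); cv2.imwrite('pics/cs.png',x)
E
```

```text
teal (163, 189, 139, 73) [[168, 189], [163, 255], [173, 260], [300, 261], [300, 191]]
pin (219, 220, 75, 12) ((255.99270629882812, 225.68621826171875), (10.160043716430664, 74.21249389648438), 88.66777801513672)
board [[415.6435546875, 314.2367858886719], [420.40679931640625, 230.88038635253906], [549.6704711914062, 238.26687622070312], [544.9072265625, 321.623291015625]] [[348.0, -163.0, 15.0], [546.0, -183.0, 15.0], [526.0, -498.0, 15.0], [327.0, -466.0, 15.0]]
wall corner [630.   99.8  56. ]
 [468.2  99.2  56. ]
wallc70 [625.6  99.   70. ]
 [466.   98.5  70. ]
hood fr [630.1 287.1  84. ]
 [467.2 280.6  84. ]
hoodback [634.  417.8  84. ]
 [474.6 407.4  84. ]
jar [358.9  14.   60. ]
tin [ 767.  -231.5  122. ]
mug [767.6 223.2  90. ]
bowl [276.5 349.   50. ]
225 222 231 [559.7 287.3  17. ]
240 221 230 [561.9 251.1  17. ]
260 221 230 [561.5 202.7  17. ]
280 221 229 [562.4 154.5  17. ]
290 220 229 [563.4 130.4  17. ]
293
```

View pics/ct.png

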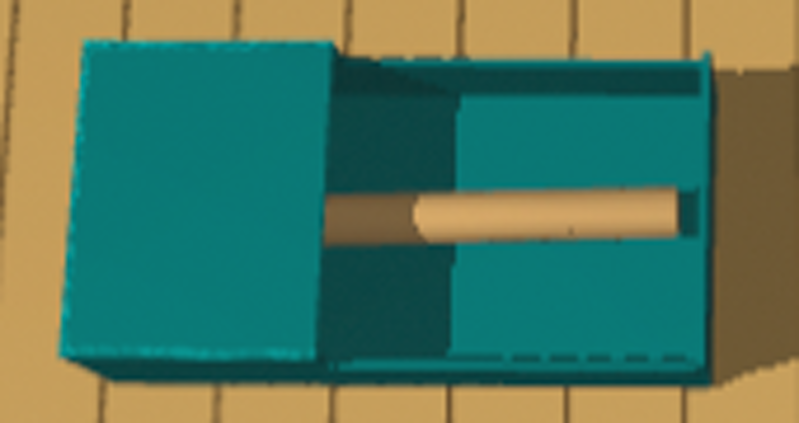

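View pics/cs.png

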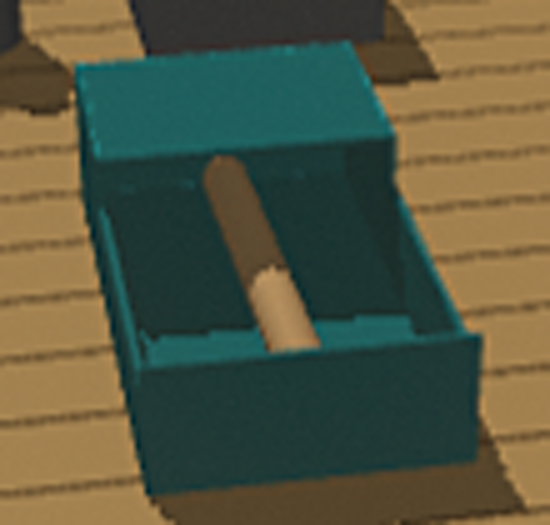

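```bash
python3 -m crank '[{"wz":1},{"wz":1},{"wz":1},{"wz":1},{"wz":1}]' 0.35 60; python3 -m crank '[{"wz":1},{"wz":1},{"wz":1},{"wz":1},{"wz":1}]'; python3 -m crank '[{"wz":0.88},{"tx":-1},{"tx":-1},{"tx":-1},{"tx":-1}]'
```

```text
invalid input
invalid input
invalid input
```

```bash
python3 -m crank '[{"tx":0,"ty":0,"tz":0,"wx":0,"wy":0,"wz":1},{"tx":0,"ty":0,"tz":0,"wx":0,"wy":0,"wz":1},{"tx":0,"ty":0,"tz":0,"wx":0,"wy":0,"wz":1},{"tx":0,"ty":0,"tz":0,"wx":0,"wy":0,"wz":1},{"tx":0,"ty":0,"tz":0,"wx":0,"wy":0,"wz":1}]' 0.35 60
```

```text
t: 0.7
position: [131.6, 533.8, 245.0]
tool_rot: [0.411, 0.912, -0.0, 0.0]
contact_force: [-0.3, 0.1, 0.4]
finger_gap: 0.648
```

```bash
python3 -m crank '[{"tx":0,"ty":0,"tz":0,"wx":0,"wy":0,"wz":1},{"tx":0,"ty":0,"tz":0,"wx":0,"wy":0,"wz":1},{"tx":0,"ty":0,"tz":0,"wx":0,"wy":0,"wz":1},{"tx":0,"ty":0,"tz":0,"wx":0,"wy":0,"wz":1},{"tx":0,"ty":0,"tz":0,"wx":0,"wy":0,"wz":1}]'
python3 -m crank '[{"tx":0,"ty":0,"tz":0,"wx":0,"wy":0,"wz":0.88},{"tx":-1,"ty":0.5,"tz":0,"wx":0,"wy":0,"wz":0},{"tx":-1,"ty":0.5,"tz":0,"wx":0,"wy":0,"wz":0},{"tx":-1,"ty":0.5,"tz":0,"wx":0,"wy":0,"wz":0},{"tx":-1,"ty":0.5,"tz":0,"wx":0,"wy":0,"wz":0}]'
python3 -c "
from h import *
s=r.get_state();print(R.from_quat(s['tool_rot']).as_matrix().round(3),s['position'],s['joint_pos'])"
```

```text
t: 1.2
position: [131.6, 533.8, 245.0]
tool_rot: [0.662, 0.75, -0.0, 0.0]
contact_force: [-0.2, 1.1, -0.3]
finger_gap: 0.655
t: 1.7
position: [173.8, 454.0, 245.0]
tool_rot: [0.699, 0.715, -0.0, 0.0]
contact_force: [0.1, 1.3, 0.1]
finger_gap: 0.651
[[-0.024  1.    -0.   ]
 [ 1.     0.024 -0.001]
 [-0.001 -0.    -1.   ]] [173.81242456 454.00361773 245.03195307] [-1.4554616   0.18007912  0.25181505  1.68636816 -0.04642753  1.28152574
 -1.17055413]
```

```bash
for i in 1; do python3 -m crank '[{"tx":-0.73,"ty":0.95,"tz":0,"wx":0,"wy":0,"wz":0},{"tx":-0.73,"ty":0.95,"tz":0,"wx":0,"wy":0,"wz":0},{"tx":-0.73,"ty":0.95,"tz":0,"wx":0,"wy":0,"wz":0},{"tx":-0.73,"ty":0.95,"tz":0,"wx":0,"wy":0,"wz":0},{"tx":-0.73,"ty":0.95,"tz":0,"wx":0,"wy":0,"wz":0}]'; done
python3 -m crank '[{"tx":-0.73,"ty":0.95,"tz":0,"wx":0,"wy":0,"wz":0},{"tx":-0.73,"ty":0.95,"tz":0,"wx":0,"wy":0,"wz":0},{"tx":-0.73,"ty":0.95,"tz":0,"wx":0,"wy":0,"wz":0},{"tx":-0.73,"ty":0.95,"tz":0,"wx":0,"wy":0,"wz":0},{"tx":-0.73,"ty":0.95,"tz":0,"wx":0,"wy":0,"wz":0}]'
python3 -m crank '[{"tx":-0.73,"ty":0.95,"tz":0,"wx":0,"wy":0,"wz":0},{"tx":-0.73,"ty":0.95,"tz":0,"wx":0,"wy":0,"wz":0},{"tx":-0.73,"ty":0.95,"tz":0,"wx":0,"wy":0,"wz":0},{"tx":-0.73,"ty":0.95,"tz":0,"wx":0,"wy":0,"wz":0},{"tx":-0.73,"ty":0.95,"tz":0,"wx":0,"wy":0,"wz":0}]'
```

```text
t: 2.2
position: [270.8, 383.4, 245.2]
tool_rot: [0.699, 0.715, -0.0, -0.0]
contact_force: [0.8, 0.0, 0.1]
finger_gap: 0.65
t: 2.7
position: [367.5, 312.8, 245.2]
tool_rot: [0.699, 0.715, -0.0, -0.0]
contact_force: [0.2, 0.5, -0.0]
finger_gap: 0.652
t: 3.2
position: [464.1, 242.1, 245.1]
tool_rot: [0.699, 0.715, -0.0, -0.0]
contact_force: [-0.6, 0.0, 0.7]
finger_gap: 0.65
```

```bash
python3 -c "
from h import *
s=r.get_state();print(R.from_quat(s['tool_rot']).as_matrix().round(3),s['position'],s['joint_pos'])
d=np.array([562,170,110])-s['position'];print(R.from_quat(s['tool_rot']).inv().apply(d)/20)"
```

```text
[[-0.024  1.    -0.   ]
 [ 1.     0.024 -0.   ]
 [-0.    -0.    -1.   ]] [464.09944579 242.14779983 245.09911959] [-0.92479714  0.27455108  0.52161563  1.59871331 -0.14053646  1.30625344
 -0.35874971]
[-3.72226761  4.81067097  6.75323314]
```

```bash
python3 -m crank '[{"tx":-0.74,"ty":0.96,"tz":0,"wx":0,"wy":0,"wz":0},{"tx":-0.74,"ty":0.96,"tz":0.3,"wx":0,"wy":0,"wz":0},{"tx":-0.74,"ty":0.96,"tz":0.5,"wx":0,"wy":0,"wz":0},{"tx":-0.74,"ty":0.96,"tz":0.6,"wx":0,"wy":0,"wz":0},{"tx":-0.74,"ty":0.96,"tz":0.6,"wx":0,"wy":0,"wz":0}]'
python3 -m crank '[{"tx":0,"ty":0,"tz":1,"wx":0,"wy":0,"wz":0},{"tx":0,"ty":0,"tz":1,"wx":0,"wy":0,"wz":0},{"tx":0,"ty":0,"tz":1,"wx":0,"wy":0,"wz":0},{"tx":0,"ty":0,"tz":0.8,"wx":0,"wy":0,"wz":0},{"tx":0,"ty":0,"tz":0.2,"wx":0,"wy":0,"wz":0}]'
python3 - <<'E'
from h import *
s=r.get_state();print(s['position'])
c=grab('top'); cv2.imwrite('pics/a1.png',cv2.resize(c['frame'][130:310,130:370],None,fx=3.3,fy=3.3))
c=grab('side'); cv2.imwrite('pics/a2.png',cv2.resize(c['frame'][90:270,200:440],None,fx=3.3,fy=3.3))
E
```

```text
t: 3.7
position: [561.9, 170.6, 204.7]
tool_rot: [0.699, 0.715, -0.0, -0.0]
contact_force: [-0.4, 0.6, -0.7]
finger_gap: 0.65
t: 4.2
position: [559.5, 170.8, 122.9]
tool_rot: [0.699, 0.715, -0.002, -0.001]
contact_force: [-0.2, -0.1, 0.4]
finger_gap: 0.651
[559.48145566 170.81232737 122.86530517]
```

View pics/a1.png

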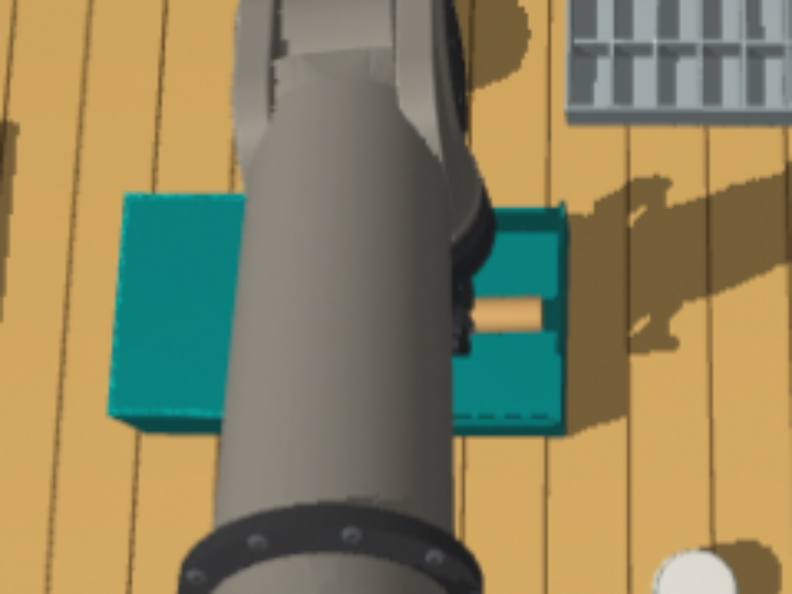

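View pics/a2.png

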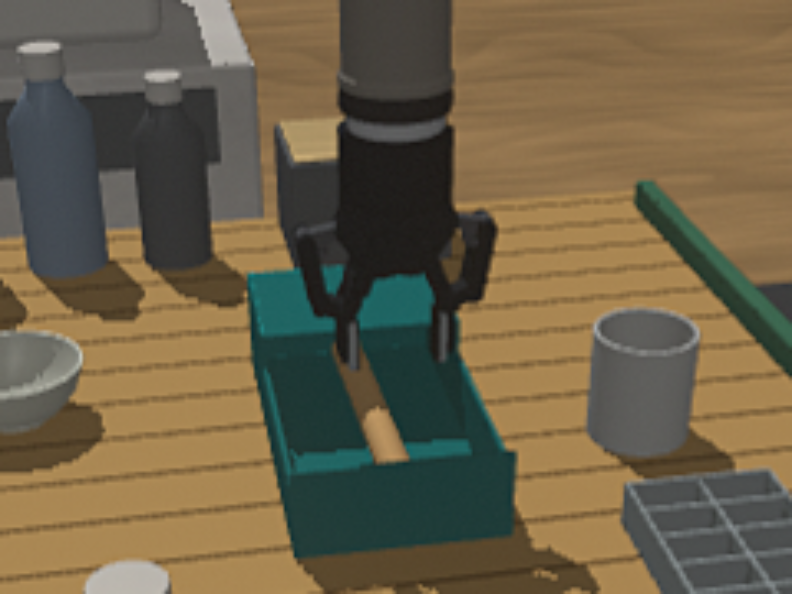

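```bash
python3 - <<'E'
from h import *
c=grab('side')
def ony(u,v,y):
    o,d=ray(c,u,v); return (o+d*(y-o[1])/d[1]).round(1)
for a,b in [(300,235),(495,220),(312,310),(480,300),(348,368),(443,360),(355,225),(450,240)]:
    print(a,b,ony(200+a/3.3,90+b/3.3,165))
print(r.get_state()['position'], r.get_state()['finger_gap'])
E
```

```text
300 235 [496.6 165.  214.8]
495 220 [628.7 165.  214.5]
312 310 [502.7 165.  160.1]
480 300 [620.1 165.  156.6]
348 368 [526.5 165.  113.5]
443 360 [594.6 165.  112.8]
355 225 [533.4 165.  218.7]
450 240 [598.  165.  202.7]
[561.49781765 171.09434951 125.59417776] 0.6479179215729387
```

```bash
python3 -m crank '[{"tx":0,"ty":0.02,"tz":0.9,"wx":0,"wy":0,"wz":0},{"tx":0,"ty":0,"tz":0.9,"wx":0,"wy":0,"wz":0},{"tx":0,"ty":0,"tz":0.9,"wx":0,"wy":0,"wz":0},{"tx":0,"ty":0,"tz":0.8,"wx":0,"wy":0,"wz":0},{"tx":0,"ty":0,"tz":0.5,"wx":0,"wy":0,"wz":0}]' 0.45 70
python3 -m crank '[{"tx":0,"ty":0,"tz":0.4,"wx":0,"wy":0,"wz":0},{"tx":0,"ty":0,"tz":0.35,"wx":0,"wy":0,"wz":0},{"tx":0,"ty":0,"tz":0.3,"wx":0,"wy":0,"wz":0},{"tx":0,"ty":0,"tz":0,"wx":0,"wy":0,"wz":0}]'
python3 - <<'E'
from h import *
s=r.get_state();print(s['position'])
c=grab('side'); cv2.imwrite('pics/b2.png',cv2.resize(c['frame'][130:270,240:400],None,fx=4,fy=4))
E
```

```text
t: 4.85
position: [562.1, 171.3, 45.3]
tool_rot: [0.699, 0.715, 0.0, 0.0]
contact_force: [0.1, 0.1, -0.4]
finger_gap: 0.55
t: 5.25
position: [561.3, 171.0, 23.8]
tool_rot: [0.699, 0.715, -0.0, -0.0]
contact_force: [-0.2, -0.5, -0.2]
finger_gap: 0.552
[561.30815901 170.98185768  23.76152633]
```

View pics/b2.png

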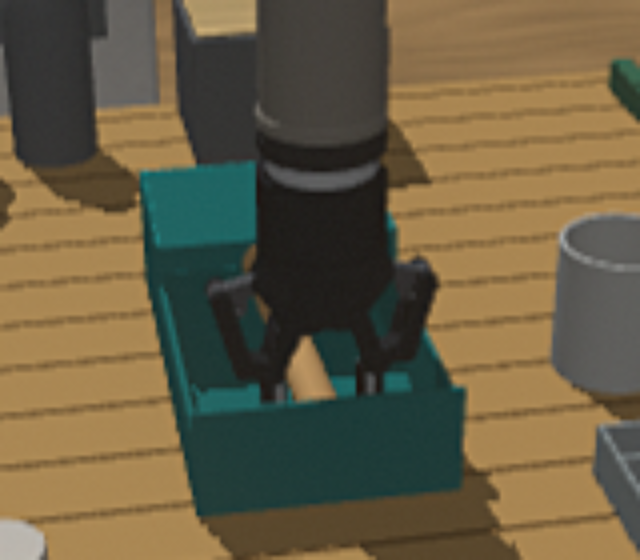

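```bash
python3 -m crank '[{"tx":0,"ty":0,"tz":0,"wx":0,"wy":0,"wz":0},{"tx":0,"ty":0,"tz":0,"wx":0,"wy":0,"wz":0},{"tx":0,"ty":0,"tz":0,"wx":0,"wy":0,"wz":0},{"tx":0,"ty":0,"tz":0,"wx":0,"wy":0,"wz":0}]' 1 70
python3 -m crank '[{"tx":0,"ty":0,"tz":0,"wx":0,"wy":0,"wz":0},{"tx":0,"ty":0,"tz":0,"wx":0,"wy":0,"wz":0}]'
```

```text
t: 5.7
position: [562.4, 171.1, 25.2]
tool_rot: [0.699, 0.715, 0.001, 0.0]
contact_force: [-0.1, -0.3, 3.7]
finger_gap: 0.278
t: 5.9
position: [562.4, 171.1, 25.2]
tool_rot: [0.699, 0.715, 0.001, 0.0]
contact_force: [-0.5, -0.4, 4.8]
finger_gap: 0.276
```

```bash
python3 -m crank '[{"tx":0,"ty":0,"tz":-0.2,"wx":0,"wy":0,"wz":0},{"tx":0,"ty":0,"tz":-0.35,"wx":0,"wy":-0.25,"wz":0},{"tx":0,"ty":0,"tz":-0.35,"wx":0,"wy":-0.25,"wz":0},{"tx":0,"ty":0,"tz":-0.35,"wx":0,"wy":-0.25,"wz":0},{"tx":0,"ty":0,"tz":-0.35,"wx":0,"wy":-0.25,"wz":0}]'
python3 - <<'E'
from h import *
s=r.get_state();print(s['position'],s['moment'],R.from_quat(s['tool_rot']).as_matrix()[:,0])
c=grab('side'); cv2.imwrite('pics/c2.png',cv2.resize(c['frame'][130:270,240:400],None,fx=4,fy=4))
E
```

```text
t: 6.4
position: [561.0, 172.1, 56.0]
tool_rot: [0.697, 0.714, -0.043, 0.043]
contact_force: [0.4, -0.6, -0.3]
finger_gap: 0.272
[560.98505505 172.14870839  55.98261935] [ 0.13437962  0.05453156 -0.00916266] [-0.02340006  0.99229327 -0.121682  ]
```

View pics/c2.png

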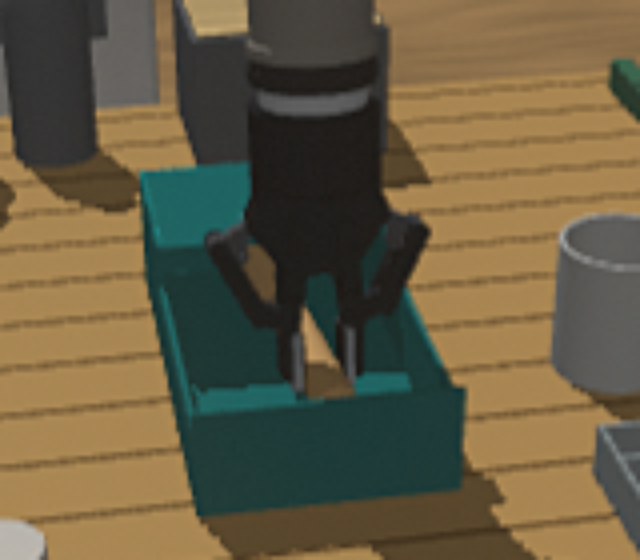

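```bash
python3 -m crank '[{"tx":0,"ty":0,"tz":-0.35,"wx":0,"wy":-0.25,"wz":0},{"tx":0,"ty":0,"tz":-0.35,"wx":0,"wy":-0.25,"wz":0},{"tx":0,"ty":0,"tz":-0.35,"wx":0,"wy":-0.25,"wz":0},{"tx":0,"ty":0,"tz":-0.35,"wx":0,"wy":-0.25,"wz":0},{"tx":0,"ty":0,"tz":-0.35,"wx":0,"wy":-0.25,"wz":0}]'
python3 -m crank '[{"tx":0,"ty":0,"tz":-0.35,"wx":0,"wy":-0.25,"wz":0},{"tx":0,"ty":0,"tz":-0.35,"wx":0,"wy":-0.25,"wz":0},{"tx":0,"ty":0,"tz":0,"wx":0,"wy":0,"wz":0},{"tx":0,"ty":0,"tz":0,"wx":0,"wy":0,"wz":0}]'
python3 - <<'E'
from h import *
s=r.get_state();print(s['position'],s['moment'],R.from_quat(s['tool_rot']).as_matrix()[:,0])
c=grab('side'); cv2.imwrite('pics/d2.png',cv2.resize(c['frame'][100:270,240:400],None,fx=3.5,fy=3.5))
np.save('d.npy',c['frame'])
c=grab('top'); cv2.imwrite('pics/d1.png',cv2.resize(c['frame'][130:310,130:370],None,fx=3.3,fy=3.3))
E
```

```text
t: 6.95
position: [561.6, 178.9, 91.3]
tool_rot: [0.692, 0.709, -0.095, 0.097]
contact_force: [0.6, 1.2, -0.9]
finger_gap: 0.274
t: 7.35
position: [561.4, 182.7, 104.0]
tool_rot: [0.689, 0.706, -0.115, 0.118]
contact_force: [-0.8, -0.7, -0.6]
finger_gap: 0.277
[561.38815011 182.72220998 104.02359637] [ 0.28721737  0.02296526 -0.00223417] [-0.02279848  0.9456505  -0.32438458]
```

View pics/d2.png

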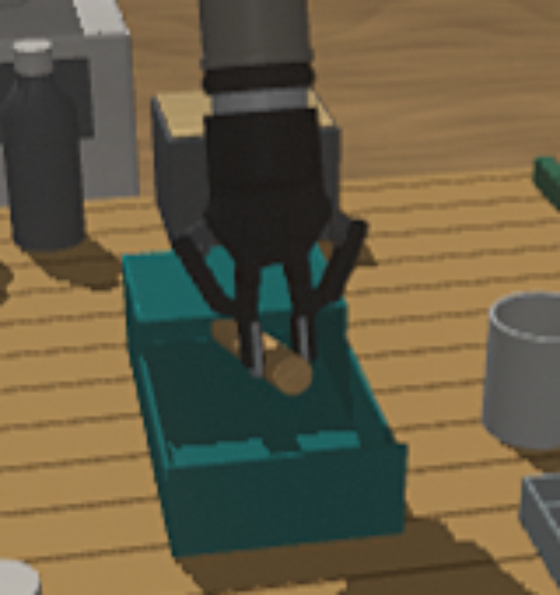

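View pics/d1.png

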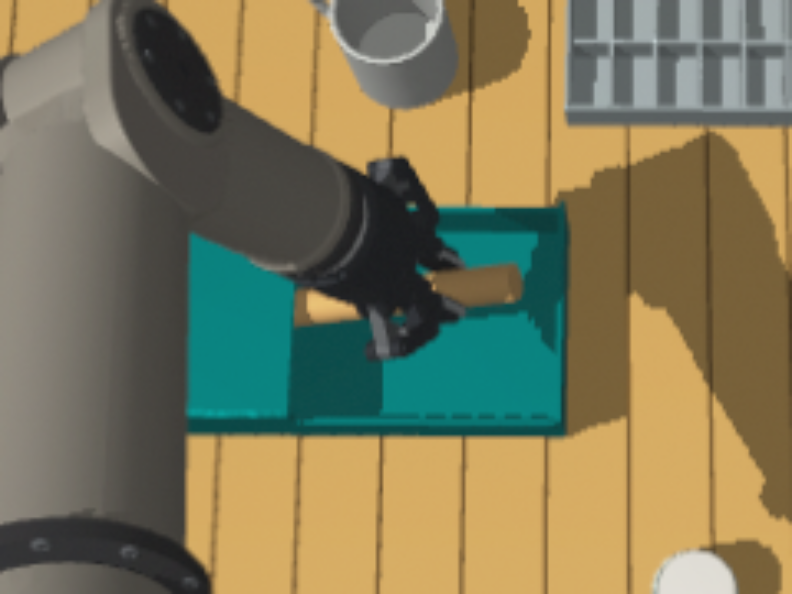

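```bash
python3 - <<'E'
from h import *
c=grab('side'); t=grab('top')
o1,d1=ray(c,240+291/3.5,100+378/3.5); o2,d2=ray(t,130+518/3.3,130+283/3.3)
k=np.linalg.lstsq(np.c_[d1,-d2],o2-o1,rcond=None)[0]; print(o1+d1*k[0],o2+d2*k[1])
s=r.get_state();Rm=R.from_quat(s['tool_rot']).as_matrix()
# predicted
p=s['position']+Rm@np.array([0,0,8.]); n=p-Rm[:,0]*50; f=p+Rm[:,0]*220; print(n,f)
E
```

```text
[561.03166367 129.79519826 111.4176769 ] [560.56800006 129.82397694 111.29891187]
[562.40899254 131.61737498 112.61026984] [556.746449   386.95073413  25.01568494]
```

```bash
python3 -m crank '[{"tx":-0.4,"ty":0,"tz":0.05,"wx":0,"wy":0,"wz":0},{"tx":-0.8,"ty":0,"tz":0.05,"wx":0,"wy":0,"wz":0},{"tx":-0.8,"ty":0,"tz":0.05,"wx":0,"wy":0,"wz":0},{"tx":-0.8,"ty":0,"tz":0.05,"wx":0,"wy":0,"wz":0},{"tx":-0.8,"ty":0,"tz":0.05,"wx":0,"wy":0,"wz":0}]'
python3 -m crank '[{"tx":-0.8,"ty":0,"tz":0.05,"wx":0,"wy":0,"wz":0},{"tx":-0.8,"ty":0,"tz":0.05,"wx":0,"wy":0,"wz":0},{"tx":-0.8,"ty":0,"tz":0.05,"wx":0,"wy":0,"wz":0},{"tx":-0.8,"ty":0,"tz":0.05,"wx":0,"wy":0,"wz":0},{"tx":-0.4,"ty":0,"tz":0,"wx":0,"wy":0,"wz":0}]'
python3 - <<'E'
from h import *
s=r.get_state();print(s['position'],s['moment'],s['joint_pos'],R.from_quat(s['tool_rot']).as_matrix()[:,0])
c=grab('side'); cv2.imwrite('pics/e2.png',cv2.resize(c['frame'][80:300,220:420],None,fx=2.7,fy=2.7))
c=grab('top'); cv2.imwrite('pics/e1.png',cv2.resize(c['frame'][130:310,130:370],None,fx=3.3,fy=3.3))
E
```

```text
t: 8.05
position: [563.1, 110.2, 123.5]
tool_rot: [0.69, 0.705, -0.115, 0.118]
contact_force: [-0.7, 0.3, -0.5]
finger_gap: 0.27
t: 8.55
position: [564.7, 40.6, 143.0]
tool_rot: [0.69, 0.705, -0.115, 0.118]
contact_force: [0.4, 0.0, -0.4]
finger_gap: 0.273
[564.72626991  40.6005062  143.04974579] [ 0.33608117  0.01351471 -0.07753997] [-0.77891436  0.54385142  0.69797056  1.61233584 -0.01183422  1.13879698
 -0.1229486 ] [-0.01956353  0.94552123 -0.32497212]
```

View pics/e2.png

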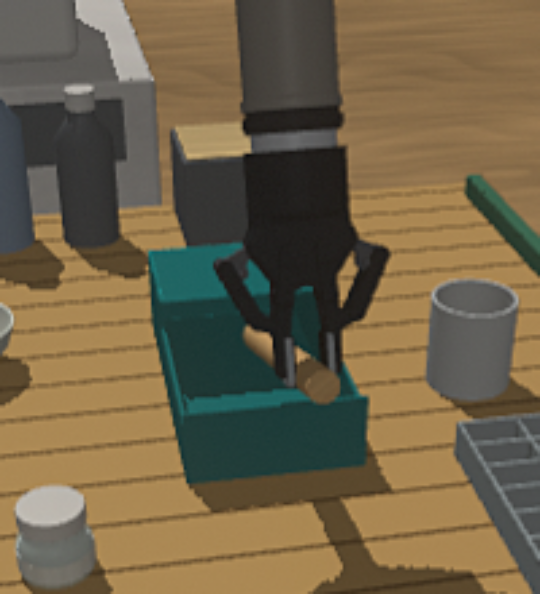

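View pics/e1.png

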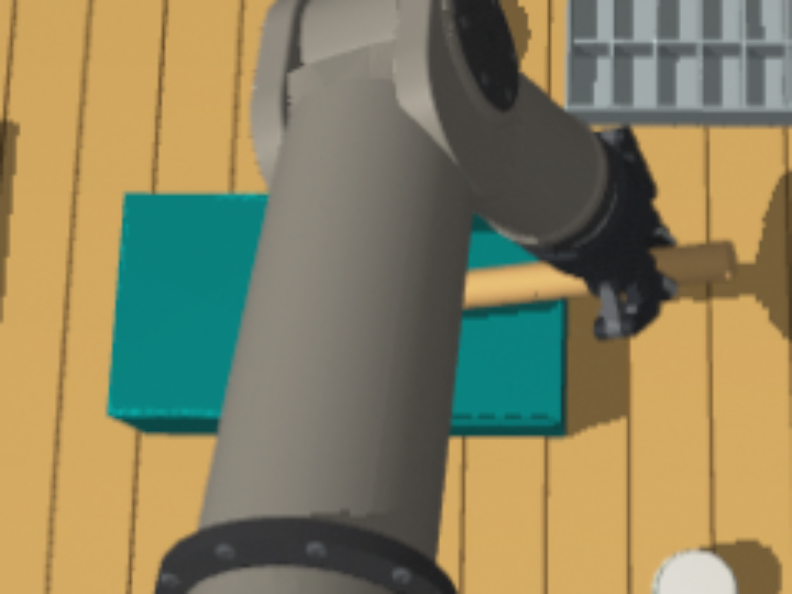

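```bash
python3 -m crank '[{"tx":-0.15,"ty":0,"tz":-0.5,"wx":0,"wy":0,"wz":0},{"tx":-0.3,"ty":0,"tz":-0.9,"wx":0,"wy":0,"wz":0},{"tx":-0.3,"ty":0,"tz":-0.9,"wx":0,"wy":0,"wz":0},{"tx":-0.3,"ty":0,"tz":-0.9,"wx":0,"wy":0,"wz":0},{"tx":-0.3,"ty":0,"tz":-0.6,"wx":0,"wy":0.1,"wz":0}]'
python3 -m crank '[{"tx":-0.6,"ty":0,"tz":0,"wx":0,"wy":0.53,"wz":0},{"tx":-0.8,"ty":0,"tz":0,"wx":0,"wy":0.53,"wz":0},{"tx":-0.8,"ty":0,"tz":0,"wx":0,"wy":0.53,"wz":0},{"tx":-0.8,"ty":0,"tz":0,"wx":0,"wy":0.53,"wz":0},{"tx":-0.8,"ty":0,"tz":0,"wx":0,"wy":0.53,"wz":0}]'
python3 - <<'E'
from h import *
c=grab('top'); cv2.imwrite('pics/f1.png',c['frame'])
s=r.get_state();Rm=R.from_quat(s['tool_rot']).as_matrix();print(s['position'],s['joint_pos'],Rm.round(3))
B=[(421,233),(544.5,239),(546,321),(419.5,315)]
P=np.array([onz(c,*b,15) for b in B]);print(P.round(0)); C=P.mean(0);print(C)
E
```

```text
t: 9.15
position: [565.4, 45.0, 224.3]
tool_rot: [0.689, 0.708, -0.109, 0.113]
contact_force: [0.0, 0.1, -1.3]
finger_gap: 0.275
t: 9.65
position: [566.8, -32.1, 237.7]
tool_rot: [0.698, 0.716, 0.002, -0.001]
contact_force: [-0.5, -0.7, -1.8]
finger_gap: 0.27
[566.0792928  -40.45996061 238.33205272] [-0.44443617  0.39900439  0.68155591  1.4958863  -0.25362387  1.33403781
  0.2716009 ] [[-0.014  1.     0.002]
 [ 1.     0.014 -0.001]
 [-0.001  0.002 -1.   ]]
[[ 541. -185.   15.]
 [ 524. -485.   15.]
 [ 328. -469.   15.]
 [ 346. -172.   15.]]
[ 434.83785611 -327.61670135   15.        ]
```

View pics/f1.png

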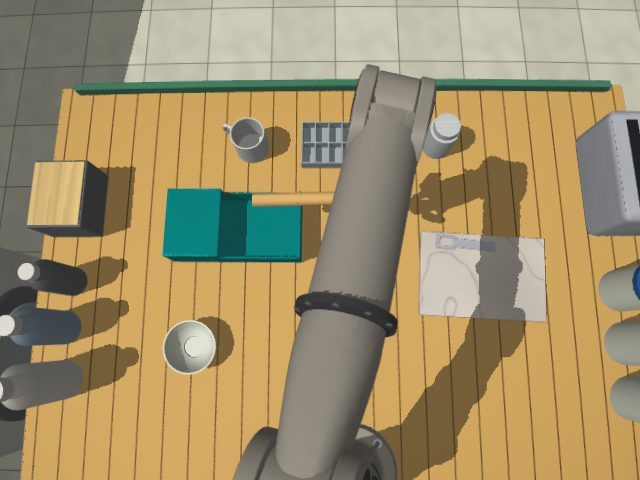

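```bash
python3 -m crank '[{"tx":-0.7,"ty":-0.2,"tz":0,"wx":0,"wy":0,"wz":0},{"tx":-0.93,"ty":-0.34,"tz":0,"wx":0,"wy":0,"wz":0},{"tx":-0.93,"ty":-0.34,"tz":0,"wx":0,"wy":0,"wz":0},{"tx":-0.93,"ty":-0.34,"tz":0,"wx":0,"wy":0,"wz":0},{"tx":-0.93,"ty":-0.34,"tz":0,"wx":0,"wy":0,"wz":0}]'
python3 -m crank '[{"tx":-0.93,"ty":-0.34,"tz":0,"wx":0,"wy":0,"wz":0},{"tx":-0.93,"ty":-0.34,"tz":0,"wx":0,"wy":0,"wz":0},{"tx":-0.93,"ty":-0.34,"tz":0,"wx":0,"wy":0,"wz":0},{"tx":-0.93,"ty":-0.34,"tz":0,"wx":0,"wy":0,"wz":0},{"tx":-0.93,"ty":-0.34,"tz":0,"wx":0,"wy":0,"wz":0}]'
python3 -m crank '[{"tx":-0.93,"ty":-0.34,"tz":0.2,"wx":0,"wy":0,"wz":0},{"tx":-0.93,"ty":-0.34,"tz":0.3,"wx":0,"wy":0,"wz":0},{"tx":-0.93,"ty":-0.34,"tz":0.4,"wx":0,"wy":0,"wz":0},{"tx":-0.93,"ty":-0.34,"tz":0.4,"wx":0,"wy":0,"wz":0},{"tx":-0.93,"ty":-0.34,"tz":0.4,"wx":0,"wy":0,"wz":0}]'
python3 - <<'E'
from h import *
s=r.get_state();Rm=R.from_quat(s['tool_rot']).as_matrix();print(s['position'],s['joint_pos'],Rm.round(3),s['moment'])
print(Rm.T@(np.array([436,-413,123])-s['position'])/20)
E
```

```text
t: 10.2
position: [537.1, -120.3, 236.6]
tool_rot: [0.698, 0.716, -0.0, -0.0]
contact_force: [0.6, 1.2, -0.2]
finger_gap: 0.273
t: 10.7
position: [505.6, -214.1, 236.6]
tool_rot: [0.698, 0.716, -0.0, -0.0]
contact_force: [-0.0, 0.3, -1.2]
finger_gap: 0.275
t: 11.2
position: [474.1, -307.9, 202.2]
tool_rot: [0.698, 0.717, -0.0, -0.0]
contact_force: [-0.4, 0.2, -1.1]
finger_gap: 0.275
[ 474.11572126 -307.90213317  202.24426741] [ 0.01690305  0.43741792  0.74557171  1.55926099 -0.30587538  1.26594764
  0.83498982] [[-0.027  1.    -0.001]
 [ 1.     0.027  0.   ]
 [ 0.    -0.001 -1.   ]] [-0.07188168  0.02733572 -0.04100442]
[-5.20321581 -2.04385359  3.96159906]
```

```bash
python3 -m crank '[{"tx":-0.9,"ty":-0.34,"tz":0.5,"wx":0,"wy":0,"wz":0},{"tx":-0.9,"ty":-0.34,"tz":0.6,"wx":0,"wy":0,"wz":0},{"tx":-0.9,"ty":-0.34,"tz":0.6,"wx":0,"wy":0,"wz":0},{"tx":-0.9,"ty":-0.34,"tz":0.6,"wx":0,"wy":0,"wz":0},{"tx":-0.8,"ty":-0.34,"tz":0.6,"wx":0,"wy":0,"wz":0}]'
python3 -m crank '[{"tx":-0.5,"ty":-0.2,"tz":0.5,"wx":0,"wy":0,"wz":0},{"tx":-0.3,"ty":-0.1,"tz":0.4,"wx":0,"wy":0,"wz":0},{"tx":0,"ty":0,"tz":0.2,"wx":0,"wy":0,"wz":0},{"tx":0,"ty":0,"tz":0,"wx":0,"wy":0,"wz":0},{"tx":0,"ty":0,"tz":0,"wx":0,"wy":0,"wz":0}]'
python3 - <<'E'
from h import *
s=r.get_state();print(s['position'],s['moment'],s['finger_gap'])
c=grab('side'); cv2.imwrite('pics/g2.png',c['frame'])
c=grab('top'); cv2.imwrite('pics/g1.png',c['frame'])
E
```

```text
t: 11.7
position: [442.4, -397.0, 144.0]
tool_rot: [0.698, 0.716, -0.0, -0.0]
contact_force: [0.4, 0.4, -0.5]
finger_gap: 0.278
t: 12.2
position: [437.3, -412.6, 123.0]
tool_rot: [0.698, 0.716, 0.0, 0.0]
contact_force: [-0.1, 0.2, -0.5]
finger_gap: 0.274
[ 437.29867743 -412.55509512  123.00016943] [-0.06098325  0.05606319 -0.01763687] 0.27391439627642594
```

View pics/g2.png

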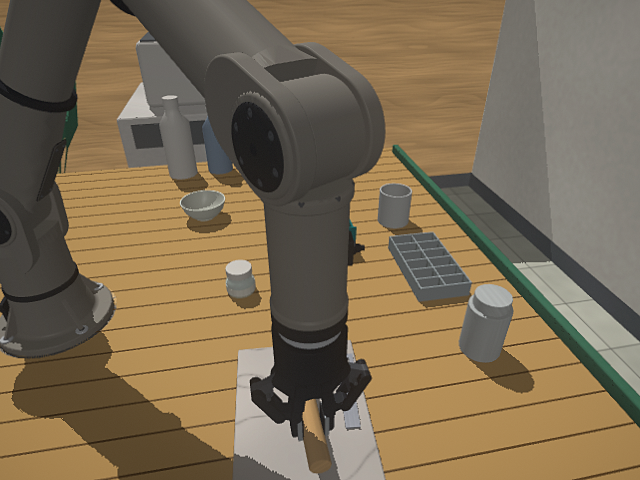

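View pics/g1.png

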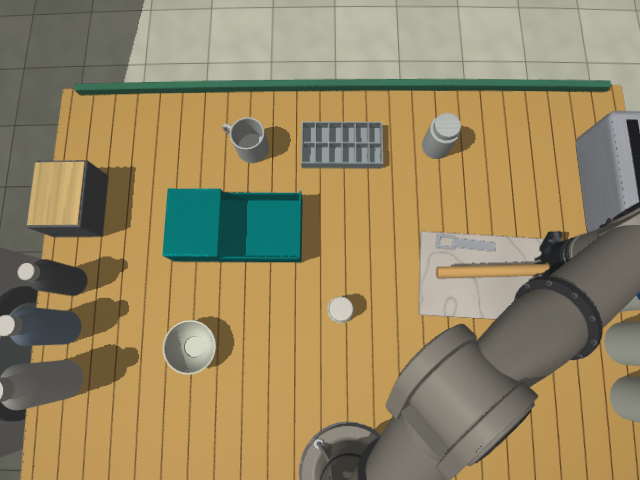

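```bash
python3 - <<'E'
from h import *
c=grab('side');t=grab('top')
o,d=ray(c,320,466);print('near',o+d*(-462-o[1])/d[1])
f=onz(t,437,272,115);print('far',f)
o,d=ray(t,437,272)
for z in (90,115,140): print(z,(o+d*(z-o[2])/d[2]).round(1), proj(c,o+d*(z-o[2])/d[2]))
# pin width along its length in top view
hsv=cv2.cvtColor(t['frame'],cv2.COLOR_BGR2HSV)
m=cv2.inRange(hsv,(5,80,100),(22,255,255)); 
for u in (445,470,495,520):
    y=np.where(m[255:290,u])[0]+255; print(u,y.min(),y.max())
s=r.get_state();print(s['joint_velocities'].round(4),s['t'],s['moment'])
E
```

```text
near [ 437.93587879 -462.          117.48400402]
far [ 433.05071017 -193.40700459  115.        ]
90 [ 436.3 -199.6   90. ] [287.95516508 321.85755171]
115 [ 433.1 -193.4  115. ] [284.74092878 307.9441374 ]
140 [ 429.8 -187.2  140. ] [281.44165177 293.65546031]
445 267 277
470 266 277
495 265 276
520 264 275
[ 0.0031  0.0029  0.0015  0.0014 -0.002  -0.0014 -0.0013] 12.4 [-0.03284507 -0.02373254  0.04324733]
```

```bash
python3 -c "
from station import r
print(r.finish_job()); s=r.get_state(); print(s['t'],s['position'],s['finger_gap'])"
```

```text
the job is handed in; nothing more can be done
None
the job is handed in; nothing more can be done
```

The pin is out of the caddy, and I handed the job in with the gripper still holding it level above the middle of the board. That was at about 12.4 s of the 45 s allowed; the system gave no verdict.

- **Draw-out:** I gripped the pin near its visible end and tilted it about 0.33 rad. Measured from the two cameras, that end stood about 111 mm above the table. The hidden end, worked out from the tool pose, was still about 100 mm inside the hood edge, at about 25 mm height. I then slid the pin out along its slant, lifted it clear and levelled it.
- **Pin at the end:** Its middle is at about (435, -328) mm, against a measured board centre of (435, -328) mm. It sits about 100 mm above the board's top. The near end measured 117 mm high, and the far end's position fits 115 mm, so it is level to well within the limit. The far end's height rests on the pin's known length, not on a second camera view.
- **Grip:** The fingers are closed on the pin at a 70 N setting, with the opening steady at about 0.27.
- **Everything else:** In the last top picture the caddy, mug, jar, tin, bowl, ice tray and opener look to be where they started. I judged this by eye and did not measure it again.

The arm refused the first three move commands because I had left out some of the numbers in each row; nothing moved as a result. No check failed or disagreed with another.

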